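# Put the packing bench in order for the next shift

### The job

Put the packing bench in order for the next shift: slip each label roll right down onto the spindle made for its core (the wide-cored roll on the thick spindle, the narrow-cored roll on the thin one), and stand the stapler on its base lengthwise between the green corner marks. Lay the handheld terminal flat in its charging dock, screen up and with its keypad end at the dock's raised block; set it down, do not drop it. Leave everything released and at rest.

Things in the scene. Friction and masses are not known exactly. Their poses are not given: they have to be found in the camera images.
- wide_core_roll: Label roll standing on its flat end: white paper wound on a brown cardboard core, outside diameter 66, round through-hole 40, height 50 mm, about 0.11 kg. Loose. Origin: centre of its underside; z along the roll's axis (up).
- narrow_core_roll: Smaller label roll standing on its flat end: white paper on a brown cardboard core, outside diameter 52, round through-hole 25, height 40 mm, about 0.06 kg. Loose. Origin: centre of its underside; z along the roll's axis (up).
- terminal: Handheld data terminal lying screen up on the bench: black slab 140 long (x) x 58 wide (y) x 24 mm high with a dark blue screen on its +x half and small white keys on its -x half, 0.2 kg. Loose. Origin: centre of its underside; +x towards the screen end, -x towards the keypad end, z up. Best gripped across its 58 mm width at the middle.
- stapler: Desk stapler standing on its base, 0.2 kg, loose: black base 130 long (x) x 34 wide (y) x 7 mm high; above it a steel magazine and a grey arm 24 mm wide, about 25 to 44 mm above the bench. Origin: centre of its underside; x along its length (jaw at +x), z up. Either way round is fine in its place. Grip across the arm at its middle, tips above the base.
- thick_spindle: Holder for the wide-cored roll: grey round base with black rubber top, diameter 90, 8 mm high, with an upright aluminium post of diameter 25 mm, round-topped, whose top is 64 mm above the bench. Fixed. Origin: centre of the base's underside, on the post's axis; z up. A seated roll's underside is 8 mm above this origin.
- thin_spindle: Holder for the narrow-cored roll: grey round base with black rubber top, diameter 80, 8 mm high, with an upright steel rod of diameter 10 mm, round-topped, whose top is 64 mm above the bench. Fixed. Origin: centre of the base's underside, on the rod's axis; z up. A seated roll's underside is 8 mm above this origin.
- dock: Fixed charging dock, a grey shallow tray: black floor 5 mm above the bench, recess 156 long (x) x 74 wide (y) mm, rims 6 mm thick, 12 mm above the bench; no rim over the middle 76 mm of the long sides (finger gaps). At its -x end a raised block 86 wide, 26 deep, 24 mm high, black top, green lamp. Origin: under the recess centre at bench height; +x away from the block, z up.
- corner_marks: Four L-shaped green tape corners stuck flat on the bench, marking the stapler's place: a rectangle 150 long (x) x 54 wide (y) mm inside the tape. Fixed, flat (1 mm). Origin: centre of the rectangle at bench height; x along its length, z up.
- terminal_coil (a point): Point on the underside of the terminal, on its centre line, 45 mm from its origin towards the keypad end (its charging coil).
- dock_coil (a point): Point on the dock's floor, on its centre line, 45 mm from its origin towards the raised block (its charging coil, a thin grey ring), 5 mm above the bench. With the terminal rightly placed its +x lies along the dock's +x and the two coil points meet.

How it is judged:
At the end, for the whole second after the job is handed in: Rolls on their own spindles, within 11 mm, 4 mm in height, 0.1 rad upright; terminal flat on the dock floor (4 mm, 0.06 rad), coils within 15 mm, in line to 0.16 rad; stapler on its base between the marks within 15 mm and 0.2 rad (0.06 upright), either way round; all at rest (horizontal distance between wide_core_roll and thick_spindle below 0.011 m and z of wide_core_roll in the frame of thick_spindle between 0.005 and 0.012 m and angle between each of wide_core_roll, narrow_core_roll's own z axis and vertical below 0.1 rad and linear speed of each of wide_core_roll, narrow_core_roll, terminal, stapler below 0.02 m/s and angular speed of each of wide_core_roll, narrow_core_roll, terminal, stapler below 0.2 rad/s and horizontal distance between narrow_core_roll and thin_spindle below 0.011 m and z of narrow_core_roll in the frame of thin_spindle between 0.005 and 0.012 m and horizontal distance between terminal_coil and dock_coil below 0.015 m and angle between the x axis of terminal and the x axis of dock, either way round below 0.16 rad and z of terminal in the frame of dock between 0.001 and 0.009 m and angle between each of terminal, stapler's own z axis and vertical below 0.06 rad and horizontal distance between stapler and corner_marks below 0.015 m and angle between the x axis of stapler and the x axis of corner_marks, either way round below 0.2 rad and height (world z) of stapler below 0.005 m); the robot touches nothing.
It fails at once if The terminal is let go while its underside is more than 40 mm above the bench (dropped) (height (world z) of terminal above 0.04 m and contact force between terminal and the fingers below 0.05 N).
It also fails if it takes over 131 s, if anything falls off the work surface, if the arm or the gripper's body presses on something with over 40 N, if the wrist force passes 120 N, or if a joint passes its speed limit or range.

### The arm

A 7-joint arm with a two-finger parallel gripper is mounted at the origin on the work surface. World frame = base frame: x ahead of the robot, y to its left, z up, the work surface at z = 0. Lengths are in m, angles in rad, forces in N, time in s.
With the tool pointing down it reaches from about 0.425 to 0.95 m from the base axis. Payload 4.7 kg.
Tool frame: the origin (TCP) lies at the centre of the arm's flange, where the gripper is bolted on; the fingertips stand 182 mm ahead of it and the grasp point (between the pads) lies 164 mm ahead of it (manip.tip_extent is the z of the fingertips in the tool frame, in m); z points along the fingers, y is the line along which they close (so a half turn about z gives the same grasp; the last joint's range is limited). The gripper opens to 87 mm and grips with 3 to 60 N. Pads are 19 mm wide; open, the fingers measure 117 mm over their backs; the gripper's body (75 mm by 190 mm) begins 51 mm behind the grasp point.
Start: joints at [1.3, 0.469, -0.049, 1.532, 0.024, 1.141, -0.082], TCP at [0.162, -0.655, 0.405] pointing down, gripper open.
Joint ranges: [-2.59, 2.59], [-0.33, 1.99], [-1.39, 1.29], [0.1, 2.45], [-1.04, 4.18], [0.21, 1.99], [-2.66, 2.66]. Speed limits (rad/s): [2.57, 2.57, 3.14, 3.14, 3.14, 3.14, 3.14].

### API

Orientations are given as a 3x3 rotation matrix whose columns are the frame's x, y, z axes.
In Python, from cell import manip gives the robot as it stands.
- The arm moves only by the shell command python3 -m crank 'ROWS' [OPENING] [FORCE]. ROWS is JSON, a list of rows, each an object of numbers: "tx", "ty", "tz": the shift along the tool's x, y, z in cm; "ax", "ay", "az": the turn, a rotation vector about the tool's x, y, z in degrees. In form: [{"tx": .., "ty": .., "tz": .., "ax": .., "ay": .., "az": ..}, ...]. A call has 1 to 10 rows; each row shifts and turns the commanded pose from where the row before left it, along the tool's axes as they then stand; what a row does not reach is not made up. A row lasts 1/8 s, in which the tool goes at most 62.5 mm and 10.7 degrees, less where a joint would pass 70% of its speed; a pose out of reach is approached as far as the arm can. A call is refused whole if a number of a shift passes 6.25 or a number of a turn 10.7, either way. A call with a gripper value outside its range is refused whole. OPENING is the opening, from -1 (shut) to 1 (fully open), set as the call begins (- or left out, the last holds). The fingers move at their own pace and stop on an object; FORCE is the grip in N (left out, the last holds). Time passes only in rows, so rows that do not move let the fingers close. It gives the time, the measured TCP pose, the force, the opening and the grip force at its end, in the units of the state.
- manip.get_obs(): the state, without advancing time (a new reading comes with each control period).
- manip.snapshot(name): name is "side" or "top"; returns a dict with "image" (400x640x3 uint8, red, green, blue), "range_z" (400x640 float32, m along the optical axis (not along the pixel's ray), 0 where there is no reading), "intrinsics" (3x3 intrinsics, pixels), "extrinsics" (4x4, takes a point from world to camera coordinates). Camera axes: x right, y down, z forward; pixel columns grow to the right and rows downward; lengths in m; the calibration is good to about 2 mm. A picture is of the moment at which its call begins.
- manip.finish_job(): hands the job in; it is judged then, once.
Trained networks look in the newest picture that a camera, given by its name, has taken for a name from the list of things; names that differ only in an ending like _2 or _b are one class to them, and where a whole thing is asked for, a point or a joint stands for the part that bears it (a point fixed in the world has none). Each returns a list of dicts, best first, with "score" (0 to 1); they miss things now and then, are a little off and sometimes report something else, mostly with a low value. They report only what shows in the picture. A call takes as long as a camera call.
- manip.find_in(camera, name): "extent" ([left, top, right, bottom] in pixels, round what is visible of it).
- manip.masks_of(camera, name): "region" (400x640 bool, what is visible of it) and "extent" ([left, top, right, bottom] in pixels, round what is visible of it).
- manip.pinpoint(camera, name): "location" ([column, row] in pixels: a listed point, or the origin of a listed thing).
The state is a dict: "clock": time; "joint_pos": joint angles; "qd": joint speeds; "joint_torque": joint torques, N m; "position": TCP position; "ee_rot": TCP orientation; "ft_force": force on the tool from outside, world axes, zero at the start; "wrist_torque": the same for the moment, N m; "gripper_width": finger opening in m; "gripper_force": force on a finger pad.
Only numpy, scipy, OpenCV 4.12 (cv2) and the standard library are available. Lean on these libraries where they do the work, as an engineer would, in place of code of your own. Each camera call takes 0.05 s, during which the arm holds its last target. There are 200 camera calls.

## Working session

There is one attempt and no reset: what is moved stays moved. The work goes in short steps, Python scripts to look and compute and a shell command to move; the robot and the scene stay as the last step left them, time stands still between calls to the robot, and variables do not carry over. Pictures are saved under pics/ and viewed, at most 14 in all, crops included, and the job is handed in when it is done.

```bash
ls; mkdir -p pics
python3 - <<'E'
from cell import manip
import cv2,numpy as np
o=manip.get_obs();print(o)
for c in("top","side"):
    s=manip.snapshot(c);cv2.imwrite(f"pics/{c}0.png",s["image"][...,::-1]);print(c,s["intrinsics"],s["extrinsics"])
    for n in("wide_core_roll","narrow_core_roll","terminal","stapler","thick_spindle","thin_spindle","dock","corner_marks","terminal_coil","dock_coil"):
        print(n,[(np.round(d["location"],1).tolist(),round(d["score"],2)) for d in manip.pinpoint(c,n)][:3])
E
```

```text
pics
{'clock': 0.0, 'joint_pos': array([ 1.30011134,  0.46944387, -0.04861218,  1.53371337,  0.02411018,
        1.14099323, -0.08231564]), 'qd': array([ 9.28968587e-04, -5.47853762e-04, -1.26093531e-04,  7.54179484e-04,
        6.67437023e-05,  3.93068674e-04, -1.03388720e-03]), 'joint_torque': array([ 4.73837717e-04, -5.07979023e+01, -8.07997724e-02, -2.36165500e+01,
       -6.13822276e-02,  3.78337177e-02,  1.66901236e-04]), 'position': array([ 0.16158892, -0.65511391,  0.40368927]), 'ee_rot': array([[ 9.70903480e-01,  2.39470533e-01, -5.44209413e-04],
       [ 2.39471140e-01, -9.70901634e-01,  1.89507719e-03],
       [-7.45586624e-05, -1.97025949e-03, -9.99998056e-01]]), 'ft_force': array([-0.43897205, -0.56193747,  0.30961507]), 'wrist_torque': array([0.02343326, 0.02326847, 0.01103009]), 'gripper_force': 0.0, 'gripper_width': 0.08723718570168952}
top [[432.17561579   0.         315.51210035]
 [  0.         432.17561579 206.85077221]
 [  0.           0.           1.        ]] [[ 9.61659269e-04 -9.99610585e-01  2.78882305e-02 -7.06271475e-03]
 [-9.88294564e-01 -5.20451739e-03 -1.
[... 654 characters left out ...]
        0.           1.        ]] [[-0.77041542 -0.63753175 -0.00365298  0.40340791]
 [-0.48029128  0.58414958 -0.65428553  0.28033044]
 [ 0.41926169 -0.50231716 -0.75623878  0.87626609]
 [ 0.          0.          0.          1.        ]]
wide_core_roll [([437.8, 158.2], 0.67)]
narrow_core_roll [([320.1, 241.7], 0.86)]
terminal [([367.3, 193.9], 0.79), ([280.4, 329.8], 0.3)]
stapler [([437.4, 159.4], 0.63), ([279.4, 330.0], 0.55)]
thick_spindle [([184.9, 287.5], 0.73), ([377.8, 182.0], 0.22)]
thin_spindle [([314.0, 144.2], 0.62)]
dock [([372.8, 117.0], 0.7)]
corner_marks [([281.6, 327.7], 0.21)]
terminal_coil [([437.5, 160.8], 0.72), ([379.5, 181.6], 0.64)]
dock_coil [([357.3, 113.7], 0.61)]
```

View pics/top0.png

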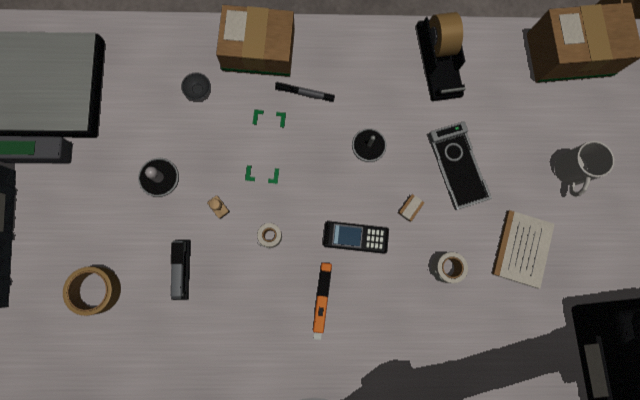

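View pics/side0.png

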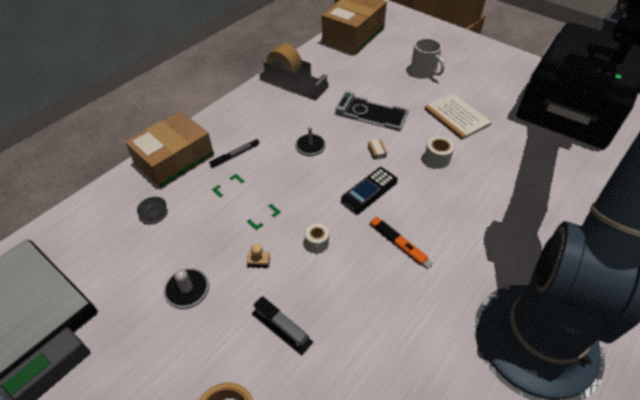

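The top view shows the wide roll at (452,267), narrow roll (269,235), terminal (356,236) with its keypad to the right, and the stapler (180,269). It also shows the thick spindle (158,177), thin spindle (368,145), dock (459,165) with its block at the upper left end, and the marks (265,147). The side view shows the same things. The other items are distractors.

```bash
cat > h.py <<'E'
from cell import manip
import cv2,numpy as np
def cloud(s):
    K,T,d=s["intrinsics"],s["extrinsics"],s["range_z"].astype(float)
    v,u=np.mgrid[:400,:640]
    P=np.stack([(u-K[0,2])/K[0,0]*d,(v-K[1,2])/K[1,1]*d,d],-1)
    W=(P-T[:3,3])@T[:3,:3]; W[d==0]=np.nan
    return W
def near(s,xy,r):
    W=cloud(s);m=np.hypot(W[...,0]-xy[0],W[...,1]-xy[1])<r
    return W[m],s["image"][m]
def rect(p):
    (c,(w,h),a)=cv2.minAreaRect((p[:,:2]*1000).astype(np.float32))
    if w<h:w,h,a=h,w,a+90
    return np.round([*c,w,h,(a+90)%180-90],1)
def circ(p):
    x,y=p[:,0]*1000,p[:,1]*1000
    c,r=cv2.minEnclosingCircle(np.stack([x,y],1).astype(np.float32));return np.round([*c,r],1)
E
python3 - <<'E'
from h import *
names=("wide_core_roll","narrow_core_roll","terminal","stapler","thick_spindle","thin_spindle","dock")
seed={"top":[(438,268),(259,235),(340,236),(180,275),(170,185),(372,156),(459,175)]}
S={c:manip.snapshot(c) for c in("top","side")}
Wt=cloud(S["top"])
for n,sd in zip(names,seed["top"]):
    xy=Wt[sd[1],sd[0],:2]
    for c in S:
        best=None
        for d in manip.masks_of(c,n):
            p=cloud(S[c])[d["region"]];p=p[~np.isnan(p[:,0])]
            if len(p) and np.hypot(*(np.median(p[:,:2],0)-xy))<.07: best=p;break
        if best is None: print(n,c,"no");continue
        p=best;zt=np.percentile(p[:,2],98);q=p[p[:,2]>zt-.008]
        print(n,c,round(d["score"],2),len(p),"z",np.round(np.percentile(p[:,2],[2,25,50,75,98])*1000,1),"med",np.round(np.median(p,0)*1000),"top rect",rect(q),"circ",circ(q),"all rect",rect(p),circ(p))
for c in S:
    im=S[c]["image"].astype(int);W=cloud(S[c]);g=(im[...,1]>im[...,0]+30)&(im[...,1]>im[...,2]+15)&(abs(W[...,2])<.015)
    g&=np.hypot(W[...,0]-Wt[147,265,0],W[...,1]-Wt[147,265,1])<.13
    p=W[g];print("marks",c,len(p),rect(p),p[:,2].mean())
E
```

```text
wide_core_roll top 0.71 811 z [ 1.9 31.1 47.5 49.4 52. ] med [ 389. -291.   47.] top rect [ 389.3 -294.4   65.3   64.9  -13.8] circ [ 388.6 -292.6   34.8] all rect [ 387.6 -302.6   85.9   65.1   78.6] [ 389.5 -301.9   45.5]
wide_core_roll side 0.94 718 z [ 6.1 25.6 40.5 50.2 53.7] med [ 383. -278.   41.] top rect [ 386.4 -290.9   64.6   63.3   78.7] circ [ 387.9 -290.1   34.4] all rect [ 386.3 -290.7   65.1   64.1  -16.5] [ 387.8 -289.4   34.9]
narrow_core_roll top 0.63 332 z [20.8 37.2 38.5 39.7 42.4] med [454.  94.  39.] top rect [456.8  94.4  48.1  47.5 -44.7] circ [455.8  93.7  25.2] all rect [455.3  93.8  49.2  47.   -0.5] [455.8  93.7  25.2]
narrow_core_roll side 0.92 593 z [ 7.4 24.3 38.  41.  43.8] med [453. 102.  38.] top rect [455.2  96.7  53.   46.6 -50.9] circ [454.8  95.3  27.4] all rect [455.8  96.5  52.9  50.7 -24.8] [453.5  96.5  28.9]
terminal top 0.89 1705 z [16.6 21.9 23.4 24.7 27. ] med [455. -94.  23.] top rect [455.4 -94.6 140.2  57.5  83.8] circ [456.2 -94.   73.2] all rect [456.8 -96.8 145.   60.8  83.9] [455.3 -95.3  74.4]
terminal side 0.84 1282 z [ 9.2 23.2
[... 1313 characters left out ...]
665.1 -126.5   12.1    6.8  -24.2] circ [ 666.2 -124.2    6.1] all rect [ 670.4 -129.1   90.5   81.   -12.9] [ 670.4 -134.1   47.7]
dock top 0.98 3161 z [-0.   3.6  5.2  8.2 25. ] med [ 622. -335.    5.] top rect [ 698.  -310.5   86.    26.8  -72. ] circ [ 696.8 -310.5   43.3] all rect [ 625.2 -339.3  194.7   99.4   17.3] [ 624.8 -336.8  105.1]
dock side 0.68 1597 z [ 1.2  5.9  7.5 10.7 27.3] med [ 619. -332.    8.] top rect [ 694.7 -309.9   87.9   26.6  -71.2] circ [ 696.2 -309.7   44.2] all rect [ 627.1 -346.5  198.7  123.7   16.9] [ 624.7 -348.6  110.5]
marks top 309 [665.3 109.4 168.7  73.9  -5.7] -0.0004713283680798759
marks side 196 [666.7 109.4 169.9  73.5  -5.9] 0.0021047808332908253
```

```bash
cat >> h.py <<'E'
def plan(x,y,z,yaw,grasp=.164):
    """target grasp point (m), yaw of tool y (deg, line) -> turn first, then shift"""
    o=manip.get_obs();R,p=o["ee_rot"],o["position"]
    cur=np.degrees(np.arctan2(R[1,1],R[0,1]))
    az_arm=np.degrees(np.arctan2(y,x))
    opts=[yaw+k*180 for k in(-2,-1,0,1,2) if abs(yaw+k*180-az_arm)<150]
    t=min(opts,key=lambda a:abs(a-cur)); 
    a=np.radians(t);Rn=np.array([[-np.sin(a),np.cos(a),0],[np.cos(a),np.sin(a),0],[0,0,-1.]]);
    d=Rn.T@(np.array([x,y,z+grasp])-p)*100
    print("t",round(o["clock"],2),"pos",np.round(p,4),"yaw",round(cur,1),"tilt",np.round(R[:2,2],4),"q7",round(o["joint_pos"][6],2),"w",round(o["gripper_width"],4),"F",np.round(o["ft_force"],1))
    print("opts",opts,"-> yaw",t,"az",round(-(t-cur),1),"then txyz cm",np.round(d,2))
E
python3 - <<'E'
from h import *
for c in("top","side"):
    s=manip.snapshot(c);W=cloud(s);K,T=s["intrinsics"],s["extrinsics"]
    print(c,[ (round(d["score"],2),np.round(W[int(round(d["location"][1])),int(round(d["location"][0]))],3)) for d in manip.pinpoint(c,"dock_coil")[:1]])
    m=manip.masks_of(c,"dock")[0]["region"]
    im=s["image"].max(-1)
    u=np.array([.952,.306]);v=np.array([-.306,.952])
    p=W[m];g=im[m].astype(int);a=((p[:,:2]-[.6955,-.3102])@u)*1000;b=((p[:,:2]-[.6955,-.3102])@v)*1000
    k=abs(b)<30
    prof=[(e,int(np.median(g[k&(abs(a-e)<2)])),round(1000*np.median(p[k&(abs(a-e)<2),2]),1)) for e in range(-196,24,4) if (k&(abs(a-e)<2)).sum()>2];print(prof)
    f=(g<60)&(p[:,2]<.0095)&(a<-20);print("floor",rect(p[f]))
plan(.388,-.291,.10,-76)
E
```

```text
top [(0.75, array([ 0.657, -0.321,  0.007]))]
[(-172, 115, np.float64(11.4)), (-168, 99, np.float64(10.8)), (-164, 22, np.float64(4.5)), (-160, 17, np.float64(4.6)), (-156, 19, np.float64(4.4)), (-152, 18, np.float64(4.2)), (-148, 19, np.float64(4.1)), (-144, 19, np.float64(4.6)), (-140, 18, np.float64(4.5)), (-136, 18, np.float64(4.8)), (-132, 19, np.float64(5.1)), (-128, 18, np.float64(4.5)), (-124, 17, np.float64(4.6)), (-120, 18, np.float64(5.3)), (-116, 18, np.float64(3.9)), (-112, 19, np.float64(4.8)), (-108, 18, np.float64(4.6)), (-104, 18, np.float64(4.5)), (-100, 18, np.float64(4.4)), (-96, 18, np.float64(4.4)), (-92, 17, np.float64(4.8)), (-88, 18, np.float64(4.4)), (-84, 17, np.float64(4.8)), (-80, 18, np.float64(4.6)), (-76, 18, np.float64(4.6)), (-72, 17, np.float64(4.6)), (-68, 18, np.float64(3.9)), (-64, 21, np.float64(4.3)), (-60, 33, np.float64(4.4)), (-56, 21, np.float64(4.4)), (-52, 19, np.float64(5.3)), (-48, 18, np.float64(4.9)), (-44, 19, np.float64(5.0)), (-40, 19, np.float64(4.7)), (-36, 19, np.float64(4.6)), (-32, 21, np.float64(4.9)), (-28, 38, np.float64(4.
[... 1255 characters left out ...]
oat64(7.1)), (-52, 44, np.float64(7.6)), (-48, 49, np.float64(8.0)), (-44, 33, np.float64(6.8)), (-40, 38, np.float64(7.7)), (-36, 51, np.float64(7.3)), (-32, 44, np.float64(7.3)), (-28, 60, np.float64(6.6)), (-24, 48, np.float64(7.5)), (-20, 29, np.float64(7.2)), (-16, 33, np.float64(6.8)), (-12, 61, np.float64(15.6)), (-8, 108, np.float64(25.3)), (-4, 79, np.float64(26.6)), (0, 42, np.float64(25.7)), (4, 41, np.float64(27.0)), (8, 74, np.float64(25.7)), (12, 112, np.float64(23.9))]
floor [ 604.5 -338.4  149.8   86.1   17.7]
t 2.2 pos [ 0.1617 -0.6554  0.4048] yaw -76.1 tilt [ 0. -0.] q7 -0.08 w 0.0869 F [ 0.3 -0.6  0.3]
opts [-76, 104] -> yaw -76 az -0.1 then txyz cm [ 30.77 -29.88  14.08]
```

```bash
python3 -m crank '[{"tx":1.5,"ty":-1.5},{"tx":3,"ty":-3},{"tx":3.5,"ty":-3.4,"tz":1},{"tx":3.5,"ty":-3.4,"tz":2},{"tx":3.5,"ty":-3.4,"tz":2},{"tx":3.5,"ty":-3.4,"tz":2},{"tx":3.5,"ty":-3.4,"tz":2},{"tx":3.5,"ty":-3.4,"tz":2},{"tx":3.3,"ty":-3,"tz":1},{"tx":2,"ty":-2}]' 1 15 && python3 -m crank '[{},{}]'; python3 -c "
from h import *
plan(.388,-.291,.032,-76)"
```

```text
t 2.2 pos [ 0.1617 -0.6554  0.4048] yaw -76.1 tilt [ 0. -0.] q7 -0.08 w 0.0869 F [ 0.3 -0.6  0.3]
opts [-76, 104] -> yaw -76 az -0.1 then txyz cm [ 30.77 -29.88  20.88]validation failed for argument at $[0]...
```

```bash
python3 -m crank '[{"tx":1.5,"ty":-1.5,"tz":0,"ax":0,"ay":0,"az":0}]' 1 15; python3 -m crank --help | head -20
```

```text
clock: 2.33
position: [0.1713, -0.6379, 0.4045]
ee_rot: [[0.972, 0.237, -0.001], [0.237, -0.972, -0.001], [-0.001, 0.0, -1.0]]
ft_force: [0.3, 0.2, -1.0]
gripper_width: 0.0872
gripper_force: 0.0invalid input: not JSON, or not a number
```

```bash
python3 -m crank '[{"tx":3,"ty":-3,"tz":0,"ax":0,"ay":0,"az":0},{"tx":3.5,"ty":-3.4,"tz":1,"ax":0,"ay":0,"az":0},{"tx":3.5,"ty":-3.4,"tz":2,"ax":0,"ay":0,"az":0},{"tx":3.5,"ty":-3.4,"tz":2,"ax":0,"ay":0,"az":0},{"tx":3.5,"ty":-3.4,"tz":2,"ax":0,"ay":0,"az":0},{"tx":3.5,"ty":-3.4,"tz":2,"ax":0,"ay":0,"az":0},{"tx":3.5,"ty":-3.4,"tz":2,"ax":0,"ay":0,"az":0},{"tx":3,"ty":-3,"tz":1,"ax":0,"ay":0,"az":0},{"tx":2,"ty":-2,"tz":0,"ax":0,"ay":0,"az":0},{"tx":0,"ty":0,"tz":0,"ax":0,"ay":0,"az":0}]' 1 15; python3 -c "
from h import *
plan(.388,-.291,.032,-76)"
```

```text
clock: 3.58
position: [0.3875, -0.2903, 0.2849]
ee_rot: [[0.97, 0.244, 0.001], [0.244, -0.97, 0.0], [0.001, -0.0, -1.0]]
ft_force: [0.7, -0.3, 0.6]
gripper_width: 0.0869
gripper_force: 0.0
t 3.58 pos [ 0.3875 -0.2903  0.2849] yaw -75.9 tilt [0.0007 0.0004] q7 -0.86 w 0.0869 F [ 0.7 -0.3  0.6]
opts [-76, 104] -> yaw -76 az 0.1 then txyz cm [0.03 0.09 8.89]
```

```bash
python3 -m crank '[{"tx":0,"ty":0.1,"tz":2.5,"ax":0,"ay":0,"az":0},{"tx":0,"ty":0,"tz":2.5,"ax":0,"ay":0,"az":0},{"tx":0,"ty":0,"tz":2.5,"ax":0,"ay":0,"az":0},{"tx":0,"ty":0,"tz":1.4,"ax":0,"ay":0,"az":0},{"tx":0,"ty":0,"tz":0,"ax":0,"ay":0,"az":0}]' 1 15 && python3 -m crank '[{"tx":0,"ty":0,"tz":0,"ax":0,"ay":0,"az":0},{"tx":0,"ty":0,"tz":0,"ax":0,"ay":0,"az":0},{"tx":0,"ty":0,"tz":0,"ax":0,"ay":0,"az":0},{"tx":0,"ty":0,"tz":0,"ax":0,"ay":0,"az":0},{"tx":0,"ty":0,"tz":0,"ax":0,"ay":0,"az":0}]' -1 15 && python3 -m crank '[{"tx":0,"ty":0,"tz":-2,"ax":0,"ay":0,"az":0},{"tx":0,"ty":0,"tz":-2.5,"ax":0,"ay":0,"az":0},{"tx":0,"ty":0,"tz":-2.5,"ax":0,"ay":0,"az":0},{"tx":0,"ty":0,"tz":-2.5,"ax":0,"ay":0,"az":0},{"tx":0,"ty":0,"tz":-1.5,"ax":0,"ay":0,"az":0},{"tx":0,"ty":0,"tz":0,"ax":0,"ay":0,"az":0}]'; python3 -c "
from h import *
plan(.5885,.3473,.142,-76)"
```

```text
clock: 4.2
position: [0.3859, -0.2936, 0.1952]
ee_rot: [[0.971, 0.238, -0.001], [0.238, -0.971, 0.0], [-0.001, -0.001, -1.0]]
ft_force: [-0.4, -0.2, -0.2]
gripper_width: 0.0869
gripper_force: 0.0
clock: 4.82
position: [0.3867, -0.2932, 0.1964]
ee_rot: [[0.971, 0.24, 0.001], [0.24, -0.971, -0.001], [0.001, 0.001, -1.0]]
ft_force: [-1.0, -0.4, 6.8]
gripper_width: 0.0656
gripper_force: 15.0
clock: 5.58
position: [0.3866, -0.2931, 0.3063]
ee_rot: [[0.971, 0.239, 0.001], [0.239, -0.971, -0.001], [0.001, 0.001, -1.0]]
ft_force: [-0.3, -0.3, -0.7]
gripper_width: 0.0656
gripper_force: 15.0
t 5.58 pos [ 0.3866 -0.2931  0.3063] yaw -76.2 tilt [ 0.0014 -0.0011] q7 -0.85 w 0.0656 F [-0.3 -0.3 -0.7]
opts [-76, 104] -> yaw -76 az -0.2 then txyz cm [ 3.509e+01 -5.725e+01  3.000e-02]
```

```bash
python3 -m crank '[{"tx":1.3,"ty":-2.1,"tz":0,"ax":0,"ay":0,"az":0},{"tx":2.6,"ty":-4.2,"tz":0,"ax":0,"ay":0,"az":0},{"tx":2.6,"ty":-4.2,"tz":0,"ax":0,"ay":0,"az":0},{"tx":2.6,"ty":-4.2,"tz":0,"ax":0,"ay":0,"az":0},{"tx":2.6,"ty":-4.2,"tz":0,"ax":0,"ay":0,"az":0},{"tx":2.6,"ty":-4.2,"tz":0,"ax":0,"ay":0,"az":0},{"tx":2.6,"ty":-4.2,"tz":0,"ax":0,"ay":0,"az":0},{"tx":2.6,"ty":-4.2,"tz":0,"ax":0,"ay":0,"az":0},{"tx":2.6,"ty":-4.2,"tz":0,"ax":0,"ay":0,"az":0}]' && python3 -m crank '[{"tx":2.6,"ty":-4.2,"tz":0,"ax":0,"ay":0,"az":0},{"tx":2.6,"ty":-4.2,"tz":0,"ax":0,"ay":0,"az":0},{"tx":2.6,"ty":-4.2,"tz":0,"ax":0,"ay":0,"az":0},{"tx":2.6,"ty":-4.2,"tz":0,"ax":0,"ay":0,"az":0},{"tx":1.3,"ty":-2.1,"tz":0,"ax":0,"ay":0,"az":0},{"tx":1.1,"ty":-2.6,"tz":0,"ax":0,"ay":0,"az":0},{"tx":0,"ty":0,"tz":0,"ax":0,"ay":0,"az":0},{"tx":0,"ty":0,"tz":0,"ax":0,"ay":0,"az":0}]'; python3 -c "
from h import *
plan(.5885,.3473,.042,-76)
for c in ('top','side'):
    s=manip.snapshot(c)
    for d in manip.masks_of(c,'wide_core_roll'):
        p=cloud(s)[d['region']];print(c,d['score'],np.round(np.nanmedian(p,0),3))
        W=p[~np.isnan(p[:,0])]
        print(np.round(np.percentile(W[:,2],[2,98]),3),rect(W),circ(W))
        break
cv2.imwrite('pics/side1.png',s['image'][...,::-1])"
```

```text
clock: 6.7
position: [0.5155, 0.1079, 0.3043]
ee_rot: [[0.971, 0.239, -0.002], [0.239, -0.971, -0.001], [-0.002, -0.0, -1.0]]
ft_force: [0.5, -0.5, -1.0]
gripper_width: 0.0657
gripper_force: 15.0
clock: 7.7
position: [0.5882, 0.345, 0.3042]
ee_rot: [[0.971, 0.239, -0.002], [0.239, -0.971, -0.002], [-0.003, 0.002, -1.0]]
ft_force: [-0.3, -0.1, -0.9]
gripper_width: 0.0659
gripper_force: 15.0
t 7.7 pos [0.5882 0.345  0.3042] yaw -76.2 tilt [-0.002  -0.0024] q7 -2.12 w 0.0659 F [-0.3 -0.1 -0.9]
opts [-76, 104] -> yaw -76 az -0.2 then txyz cm [ 0.09 -0.22  9.82]
top 0.62 [0.588 0.322 0.154]
[0.042 0.568] [559.4 291.9 322.5  36.   47.4] [567.3 284.6 161.4]
side 0.8 [0.565 0.341 0.146]
[0.113 0.161] [604.  327.6 166.4  52.1 -28.1] [612.3 343.1  83.2]
```

View pics/side1.png

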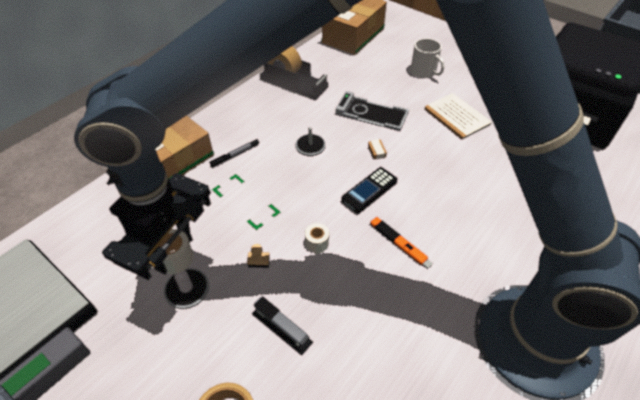

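The side view shows the wide roll held over the thick post, around (180,265), with the bench otherwise unchanged. I'll lower it now.

```bash
python3 -m crank '[{"tx":-0.1,"ty":-0.2,"tz":0,"ax":0,"ay":0,"az":0},{"tx":0,"ty":0,"tz":2,"ax":0,"ay":0,"az":0},{"tx":0,"ty":0,"tz":2,"ax":0,"ay":0,"az":0},{"tx":0,"ty":0,"tz":2,"ax":0,"ay":0,"az":0},{"tx":0,"ty":0,"tz":2,"ax":0,"ay":0,"az":0},{"tx":0,"ty":0,"tz":1.4,"ax":0,"ay":0,"az":0},{"tx":0,"ty":0,"tz":0.5,"ax":0,"ay":0,"az":0},{"tx":0,"ty":0,"tz":0,"ax":0,"ay":0,"az":0},{"tx":0,"ty":0,"tz":0,"ax":0,"ay":0,"az":0}]'; python3 -c "
from h import *
plan(.5885,.3473,.0404,-76)"
```

```text
clock: 9.02
position: [0.5872, 0.3479, 0.2076]
ee_rot: [[0.971, 0.239, 0.002], [0.239, -0.971, 0.001], [0.002, -0.001, -1.0]]
ft_force: [0.8, 0.5, -0.2]
gripper_width: 0.0658
gripper_force: 15.0
t 9.03 pos [0.5872 0.3479 0.2076] yaw -76.2 tilt [0.0015 0.0009] q7 -2.17 w 0.0658 F [ 0.8  0.5 -0.2]
opts [-76, 104] -> yaw -76 az -0.2 then txyz cm [0.11 0.09 0.32]
```

```bash
python3 -m crank '[{"tx":0,"ty":0,"tz":0.3,"ax":0,"ay":0,"az":0},{"tx":0,"ty":0,"tz":0,"ax":0,"ay":0,"az":0}]' && python3 -m crank '[{"tx":0,"ty":0,"tz":0,"ax":0,"ay":0,"az":0},{"tx":0,"ty":0,"tz":0,"ax":0,"ay":0,"az":0},{"tx":0,"ty":0,"tz":0,"ax":0,"ay":0,"az":0},{"tx":0,"ty":0,"tz":-1.5,"ax":0,"ay":0,"az":0},{"tx":0,"ty":0,"tz":-2.5,"ax":0,"ay":0,"az":0},{"tx":0,"ty":0,"tz":-2.5,"ax":0,"ay":0,"az":0},{"tx":0,"ty":0,"tz":-2.5,"ax":0,"ay":0,"az":0},{"tx":0,"ty":0,"tz":-2,"ax":0,"ay":0,"az":0},{"tx":0,"ty":0,"tz":0,"ax":0,"ay":0,"az":0}]' 1; python3 -c "
from h import *
plan(.4553,.0948,.12,-76)"
```

```text
clock: 9.28
position: [0.5872, 0.3479, 0.2045]
ee_rot: [[0.971, 0.24, 0.002], [0.24, -0.971, 0.001], [0.002, -0.0, -1.0]]
ft_force: [0.3, 0.4, 1.0]
gripper_width: 0.0659
gripper_force: 15.0
clock: 10.4
position: [0.5872, 0.3481, 0.3162]
ee_rot: [[0.971, 0.239, 0.004], [0.239, -0.971, 0.002], [0.004, -0.001, -1.0]]
ft_force: [0.1, 0.3, 0.2]
gripper_width: 0.0872
gripper_force: 0.0
t 10.4 pos [0.5872 0.3481 0.3162] yaw -76.2 tilt [0.0036 0.0022] q7 -2.12 w 0.0872 F [0.1 0.3 0.2]
opts [-76, 104] -> yaw -76 az -0.2 then txyz cm [-18.93  21.38   3.22]
```

```bash
python3 -m crank '[{"tx":-1.5,"ty":1.7,"tz":0,"ax":0,"ay":0,"az":0},{"tx":-3.2,"ty":3.6,"tz":0,"ax":0,"ay":0,"az":0},{"tx":-3.2,"ty":3.6,"tz":0,"ax":0,"ay":0,"az":0},{"tx":-3.2,"ty":3.6,"tz":0,"ax":0,"ay":0,"az":0},{"tx":-3.2,"ty":3.6,"tz":0,"ax":0,"ay":0,"az":0},{"tx":-3.1,"ty":3.6,"tz":1,"ax":0,"ay":0,"az":0},{"tx":-1.5,"ty":1.7,"tz":2.2,"ax":0,"ay":0,"az":0},{"tx":0,"ty":0,"tz":0,"ax":0,"ay":0,"az":0}]' 1; python3 -c "
from h import *
plan(.4553,.0948,.026,-76)
s=manip.snapshot('side')
for d in manip.masks_of('side','wide_core_roll')[:1]:
        p=cloud(s)[d['region']]
        p=p[~np.isnan(p[:,0])]
        zt=np.percentile(p[:,2],98);print(zt,circ(p[p[:,2]>zt-.008]))
cv2.imwrite('pics/side2.png',s['image'][220:340,110:270,::-1].repeat(3,0).repeat(3,1))"
```

```text
clock: 11.4
position: [0.4532, 0.0928, 0.28]
ee_rot: [[0.972, 0.237, -0.005], [0.237, -0.972, -0.002], [-0.005, 0.001, -1.0]]
ft_force: [0.8, 1.4, -0.5]
gripper_width: 0.0872
gripper_force: 0.0
t 11.4 pos [0.4532 0.0928 0.28  ] yaw -76.3 tilt [-0.0051 -0.0019] q7 -1.8 w 0.0872 F [ 0.8  1.4 -0.5]
opts [-76, 104] -> yaw -76 az -0.3 then txyz cm [ 0.26 -0.14  9.  ]
0.061205775626906635 [587.9 349.7  34.8]
```

View pics/side2.png

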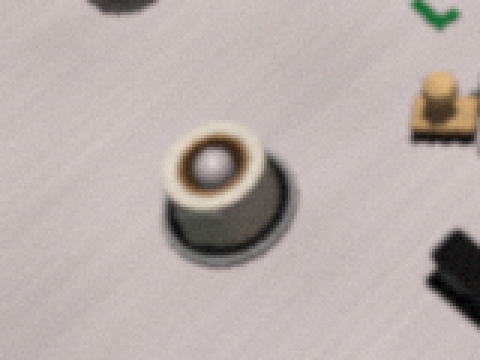

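The crop shows the wide roll seated, with the post through its core (around pixel (180,275) in the full image) and its top 58–61 mm up as expected. Next is the narrow roll.

```bash
python3 -m crank '[{"tx":0.3,"ty":-0.1,"tz":2,"ax":0,"ay":0,"az":0},{"tx":0,"ty":0,"tz":2.5,"ax":0,"ay":0,"az":0},{"tx":0,"ty":0,"tz":2.5,"ax":0,"ay":0,"az":0},{"tx":0,"ty":0,"tz":2,"ax":0,"ay":0,"az":0},{"tx":0,"ty":0,"tz":0,"ax":0,"ay":0,"az":0}]' 1 15 && python3 -m crank '[{"tx":0,"ty":0,"tz":0,"ax":0,"ay":0,"az":0},{"tx":0,"ty":0,"tz":0,"ax":0,"ay":0,"az":0},{"tx":0,"ty":0,"tz":0,"ax":0,"ay":0,"az":0},{"tx":0,"ty":0,"tz":0,"ax":0,"ay":0,"az":0},{"tx":0,"ty":0,"tz":0,"ax":0,"ay":0,"az":0},{"tx":0,"ty":0,"tz":0,"ax":0,"ay":0,"az":0}]' -1 15 && python3 -m crank '[{"tx":0,"ty":0,"tz":-2,"ax":0,"ay":0,"az":0},{"tx":0,"ty":0,"tz":-2.5,"ax":0,"ay":0,"az":0},{"tx":0,"ty":0,"tz":-2.5,"ax":0,"ay":0,"az":0},{"tx":0,"ty":0,"tz":-2.5,"ax":0,"ay":0,"az":0},{"tx":0,"ty":0,"tz":-1.5,"ax":0,"ay":0,"az":0},{"tx":0,"ty":0,"tz":0,"ax":0,"ay":0,"az":0}]'; python3 -c "
from h import *
plan(.667,-.1275,.137,-76)"
```

```text
clock: 12.12
position: [0.4577, 0.0978, 0.1911]
ee_rot: [[0.97, 0.242, -0.001], [0.242, -0.97, 0.001], [-0.001, -0.001, -1.0]]
ft_force: [0.4, 0.3, 0.2]
gripper_width: 0.0869
gripper_force: 0.0
clock: 12.88
position: [0.4574, 0.0962, 0.192]
ee_rot: [[0.971, 0.239, 0.0], [0.239, -0.971, -0.0], [0.0, 0.0, -1.0]]
ft_force: [-0.3, -1.7, 3.2]
gripper_width: 0.0506
gripper_force: 15.0
clock: 13.62
position: [0.4575, 0.0963, 0.3023]
ee_rot: [[0.971, 0.239, 0.002], [0.239, -0.971, 0.0], [0.002, 0.0, -1.0]]
ft_force: [-0.1, 0.2, -0.9]
gripper_width: 0.0505
gripper_force: 15.0
t 13.62 pos [0.4575 0.0963 0.3023] yaw -76.2 tilt [0.0019 0.0002] q7 -1.79 w 0.0505 F [-0.1  0.2 -0.9]
opts [-76, 104] -> yaw -76 az -0.2 then txyz cm [14.92 26.78  0.13]
```

```bash
python3 -m crank '[{"tx":1,"ty":1.7,"tz":0,"ax":0,"ay":0,"az":0},{"tx":2.2,"ty":3.9,"tz":0,"ax":0,"ay":0,"az":0},{"tx":2.2,"ty":3.9,"tz":0,"ax":0,"ay":0,"az":0},{"tx":2.2,"ty":3.9,"tz":0,"ax":0,"ay":0,"az":0},{"tx":2.2,"ty":3.9,"tz":0,"ax":0,"ay":0,"az":0},{"tx":2.2,"ty":3.9,"tz":0,"ax":0,"ay":0,"az":0},{"tx":2.2,"ty":3.9,"tz":0,"ax":0,"ay":0,"az":0},{"tx":1,"ty":1.7,"tz":0,"ax":0,"ay":0,"az":0},{"tx":0,"ty":0,"tz":0,"ax":0,"ay":0,"az":0},{"tx":0,"ty":0,"tz":0,"ax":0,"ay":0,"az":0}]'; python3 -c "
from h import *
plan(.667,-.1275,.036,-76)
s=manip.snapshot('side')
cv2.imwrite('pics/side3.png',s['image'][80:240,220:420,::-1].repeat(3,0).repeat(3,1))"
```

```text
clock: 14.88
position: [0.6685, -0.1271, 0.3006]
ee_rot: [[0.971, 0.24, -0.002], [0.24, -0.971, 0.001], [-0.002, -0.001, -1.0]]
ft_force: [0.2, -0.2, -0.5]
gripper_width: 0.0509
gripper_force: 15.0
t 14.88 pos [ 0.6685 -0.1271  0.3006] yaw -76.1 tilt [-0.0023  0.0008] q7 -1.36 w 0.0509 F [ 0.2 -0.2 -0.5]
opts [-76, 104] -> yaw -76 az -0.1 then txyz cm [-0.16  0.   10.06]
```

View pics/side3.png

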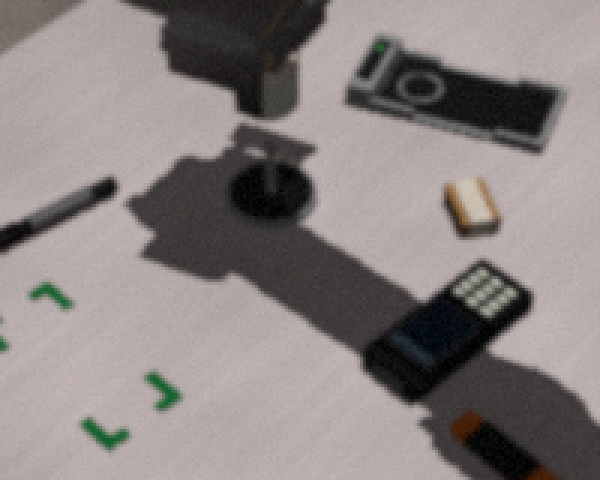

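The crop shows the narrow roll in the gripper above the thin rod (around (310,133) in the full image), with the rod upright and clear.

```bash
python3 -m crank '[{"tx":0.1,"ty":0,"tz":0,"ax":0,"ay":0,"az":0},{"tx":0,"ty":0,"tz":2,"ax":0,"ay":0,"az":0},{"tx":0,"ty":0,"tz":2,"ax":0,"ay":0,"az":0},{"tx":0,"ty":0,"tz":2,"ax":0,"ay":0,"az":0},{"tx":0,"ty":0,"tz":2,"ax":0,"ay":0,"az":0},{"tx":0,"ty":0,"tz":1.4,"ax":0,"ay":0,"az":0},{"tx":0,"ty":0,"tz":0.5,"ax":0,"ay":0,"az":0},{"tx":0,"ty":0,"tz":0,"ax":0,"ay":0,"az":0},{"tx":0,"ty":0,"tz":0,"ax":0,"ay":0,"az":0}]'; python3 -c "
from h import *
plan(.667,-.1275,.036,-76)"
```

```text
clock: 16.05
position: [0.6704, -0.1273, 0.2036]
ee_rot: [[0.971, 0.239, 0.002], [0.239, -0.971, -0.0], [0.002, 0.001, -1.0]]
ft_force: [0.8, 0.1, -0.4]
gripper_width: 0.0504
gripper_force: 15.0
t 16.05 pos [ 0.6704 -0.1273  0.2036] yaw -76.1 tilt [ 0.0017 -0.0003] q7 -1.4 w 0.0504 F [ 0.8  0.1 -0.4]
opts [-76, 104] -> yaw -76 az -0.1 then txyz cm [-0.34 -0.06  0.36]
```

Now lower the last bit, release, lift, and plan the stapler.

```bash
python3 -m crank '[{"tx":0,"ty":0,"tz":0.3,"ax":0,"ay":0,"az":0},{"tx":0,"ty":0,"tz":0,"ax":0,"ay":0,"az":0}]' && python3 -m crank '[{"tx":0,"ty":0,"tz":0,"ax":0,"ay":0,"az":0},{"tx":0,"ty":0,"tz":0,"ax":0,"ay":0,"az":0},{"tx":0,"ty":0,"tz":0,"ax":0,"ay":0,"az":0},{"tx":0,"ty":0,"tz":-1.5,"ax":0,"ay":0,"az":0},{"tx":0,"ty":0,"tz":-2.5,"ax":0,"ay":0,"az":0},{"tx":0,"ty":0,"tz":-2.5,"ax":0,"ay":0,"az":0},{"tx":0,"ty":0,"tz":-2.5,"ax":0,"ay":0,"az":0},{"tx":0,"ty":0,"tz":-2,"ax":0,"ay":0,"az":0},{"tx":0,"ty":0,"tz":0,"ax":0,"ay":0,"az":0}]' 1; python3 -c "
from h import *
plan(.3852,.2873,.12,90)
plan(.4535,-.0937,.1,-6.5)
s=manip.snapshot('side')
for d in manip.masks_of('side','narrow_core_roll')[:1]:
        p=cloud(s)[d['region']]
        p=p[~np.isnan(p[:,0])]
        zt=np.percentile(p[:,2],98);print(zt,circ(p[p[:,2]>zt-.008]))
cv2.imwrite('pics/side4.png',s['image'][80:240,220:420,::-1].repeat(3,0).repeat(3,1))"
```

```text
clock: 16.3
position: [0.6702, -0.1273, 0.2001]
ee_rot: [[0.971, 0.239, 0.001], [0.239, -0.971, -0.0], [0.001, 0.0, -1.0]]
ft_force: [0.5, 0.3, 0.4]
gripper_width: 0.0505
gripper_force: 15.0
clock: 17.42
position: [0.6706, -0.1273, 0.3122]
ee_rot: [[0.971, 0.239, 0.004], [0.239, -0.971, -0.001], [0.004, 0.002, -1.0]]
ft_force: [-0.7, 0.1, -0.7]
gripper_width: 0.0868
gripper_force: 0.0
t 17.43 pos [ 0.6706 -0.1273  0.3122] yaw -76.1 tilt [ 0.0044 -0.0007] q7 -1.36 w 0.0868 F [-0.7  0.1 -0.7]
opts [-90, 90] -> yaw -90 az 13.9 then txyz cm [-28.54 -41.46   2.82]
t 17.43 pos [ 0.6706 -0.1273  0.3122] yaw -76.1 tilt [ 0.0044 -0.0007] q7 -1.36 w 0.0868 F [-0.7  0.1 -0.7]
opts [-6.5] -> yaw -6.5 az -69.6 then txyz cm [  0.88 -21.95   4.82]
0.05175120607317838 [ 669.2 -125.4   28.6]
```

View pics/side4.png

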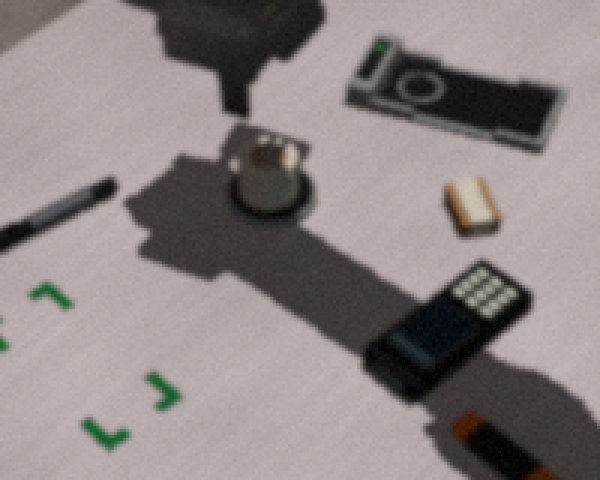

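The narrow roll is seated on the thin spindle (around (310,135) in the full image), and its measured top fits the expected 48 mm. The terminal comes next.

```bash
python3 -m crank '[{"tx":0,"ty":0,"tz":0,"ax":0,"ay":0,"az":-9.9},{"tx":0,"ty":0,"tz":0,"ax":0,"ay":0,"az":-9.9},{"tx":0,"ty":0,"tz":0,"ax":0,"ay":0,"az":-9.9},{"tx":0,"ty":0,"tz":0,"ax":0,"ay":0,"az":-9.9},{"tx":0,"ty":0,"tz":0,"ax":0,"ay":0,"az":-10},{"tx":0,"ty":0,"tz":0,"ax":0,"ay":0,"az":-10},{"tx":0,"ty":0,"tz":0,"ax":0,"ay":0,"az":-10}]' 1 && python3 -m crank '[{"tx":0.1,"ty":-2,"tz":0,"ax":0,"ay":0,"az":0},{"tx":0.1,"ty":-4,"tz":0,"ax":0,"ay":0,"az":0},{"tx":0.2,"ty":-4,"tz":0,"ax":0,"ay":0,"az":0},{"tx":0.2,"ty":-4,"tz":1,"ax":0,"ay":0,"az":0},{"tx":0.2,"ty":-4,"tz":2,"ax":0,"ay":0,"az":0},{"tx":0.1,"ty":-2.5,"tz":1,"ax":0,"ay":0,"az":0},{"tx":0,"ty":-1.4,"tz":0,"ax":0,"ay":0,"az":0},{"tx":0,"ty":0,"tz":0,"ax":0,"ay":0,"az":0}]'; python3 -c "
from h import *
plan(.4535,-.0937,.021,-6.5)"
```

```text
clock: 18.4
position: [0.6696, -0.1274, 0.308]
ee_rot: [[0.108, 0.994, -0.003], [0.994, -0.108, 0.001], [0.0, -0.003, -1.0]]
ft_force: [0.1, 0.2, 0.2]
gripper_width: 0.0865
gripper_force: 0.0
clock: 19.4
position: [0.4533, -0.0934, 0.2698]
ee_rot: [[0.114, 0.993, -0.0], [0.993, -0.114, -0.0], [-0.0, -0.0, -1.0]]
ft_force: [-0.6, 0.0, -0.7]
gripper_width: 0.0872
gripper_force: 0.0
t 19.4 pos [ 0.4533 -0.0934  0.2698] yaw -6.5 tilt [-0.0001 -0.0001] q7 -0.33 w 0.0872 F [-0.6  0.  -0.7]
opts [-6.5] -> yaw -6.5 az -0.0 then txyz cm [-0.02  0.03  8.48]
```

```bash
python3 -m crank '[{"tx":0,"ty":0,"tz":2,"ax":0,"ay":0,"az":0},{"tx":0,"ty":0,"tz":2.5,"ax":0,"ay":0,"az":0},{"tx":0,"ty":0,"tz":2,"ax":0,"ay":0,"az":0},{"tx":0,"ty":0,"tz":1.4,"ax":0,"ay":0,"az":0},{"tx":0,"ty":0,"tz":0.4,"ax":0,"ay":0,"az":0},{"tx":0,"ty":0,"tz":0,"ax":0,"ay":0,"az":0}]' 1 25 && python3 -m crank '[{"tx":0,"ty":0,"tz":0,"ax":0,"ay":0,"az":0},{"tx":0,"ty":0,"tz":0,"ax":0,"ay":0,"az":0},{"tx":0,"ty":0,"tz":0,"ax":0,"ay":0,"az":0},{"tx":0,"ty":0,"tz":0,"ax":0,"ay":0,"az":0},{"tx":0,"ty":0,"tz":0,"ax":0,"ay":0,"az":0},{"tx":0,"ty":0,"tz":0,"ax":0,"ay":0,"az":0}]' -1 25 && python3 -m crank '[{"tx":0,"ty":0,"tz":-1,"ax":0,"ay":0,"az":0},{"tx":0,"ty":0,"tz":-2,"ax":0,"ay":0,"az":0},{"tx":0,"ty":0,"tz":-2,"ax":0,"ay":0,"az":0},{"tx":0,"ty":0,"tz":-2,"ax":0,"ay":0,"az":0},{"tx":0,"ty":0,"tz":-1,"ax":0,"ay":0,"az":0},{"tx":0,"ty":0,"tz":0,"ax":0,"ay":0,"az":0}]'; python3 -c "
from h import *
plan(.6095,-.3379,.1,107.8)"
```

```text
clock: 20.15
position: [0.454, -0.0933, 0.187]
ee_rot: [[0.114, 0.993, 0.001], [0.993, -0.114, -0.0], [0.0, 0.001, -1.0]]
ft_force: [-0.2, -0.2, -0.7]
gripper_width: 0.0871
gripper_force: 0.0
clock: 20.9
position: [0.4537, -0.0934, 0.187]
ee_rot: [[0.114, 0.993, 0.001], [0.993, -0.114, -0.0], [-0.0, 0.001, -1.0]]
ft_force: [-0.3, -1.3, 4.2]
gripper_width: 0.058
gripper_force: 25.0
clock: 21.65
position: [0.4534, -0.0934, 0.2672]
ee_rot: [[0.114, 0.993, 0.001], [0.993, -0.114, -0.0], [-0.0, 0.001, -1.0]]
ft_force: [-0.5, -0.8, -1.9]
gripper_width: 0.0578
gripper_force: 25.0
t 21.65 pos [ 0.4534 -0.0934  0.2672] yaw -6.6 tilt [ 0.0009 -0.0004] q7 -0.34 w 0.0578 F [-0.5 -0.8 -1.9]
opts [-72.2, 107.8] -> yaw -72.2 az 65.6 then txyz cm [ 7.39 28.05  0.32]
```

```bash
python3 -m crank '[{"tx":0,"ty":0,"tz":0,"ax":0,"ay":0,"az":-5},{"tx":0,"ty":0,"tz":0,"ax":0,"ay":0,"az":-9},{"tx":0,"ty":0,"tz":0,"ax":0,"ay":0,"az":-9},{"tx":0,"ty":0,"tz":0,"ax":0,"ay":0,"az":-9},{"tx":0,"ty":0,"tz":0,"ax":0,"ay":0,"az":-9},{"tx":0,"ty":0,"tz":0,"ax":0,"ay":0,"az":-9},{"tx":0,"ty":0,"tz":0,"ax":0,"ay":0,"az":-9}]' && python3 -m crank '[{"tx":0,"ty":0,"tz":0,"ax":0,"ay":0,"az":-9},{"tx":0,"ty":0,"tz":0,"ax":0,"ay":0,"az":-9},{"tx":0,"ty":0,"tz":0,"ax":0,"ay":0,"az":-9},{"tx":0,"ty":0,"tz":0,"ax":0,"ay":0,"az":-9},{"tx":0,"ty":0,"tz":0,"ax":0,"ay":0,"az":-9},{"tx":0,"ty":0,"tz":0,"ax":0,"ay":0,"az":-9},{"tx":0,"ty":0,"tz":0,"ax":0,"ay":0,"az":-1.4},{"tx":0,"ty":0,"tz":0,"ax":0,"ay":0,"az":0}]'; python3 -c "
from h import *
plan(.6095,-.3379,.1,107.8)"
```

```text
clock: 22.52
position: [0.453, -0.0934, 0.2659]
ee_rot: [[-0.796, 0.605, -0.002], [0.605, 0.796, 0.001], [0.002, -0.001, -1.0]]
ft_force: [0.4, 0.0, -2.0]
gripper_width: 0.0577
gripper_force: 25.0
clock: 23.52
position: [0.4533, -0.0935, 0.2663]
ee_rot: [[-0.952, -0.305, -0.001], [-0.305, 0.952, 0.0], [0.001, 0.001, -1.0]]
ft_force: [-0.2, -0.1, -1.9]
gripper_width: 0.0579
gripper_force: 25.0
t 23.52 pos [ 0.4533 -0.0935  0.2663] yaw 107.7 tilt [-0.0009  0.0005] q7 1.33 w 0.0579 F [-0.2 -0.1 -1.9]
opts [-72.2, 107.8] -> yaw 107.8 az -0.1 then txyz cm [ -7.4  -28.05   0.23]
```

```bash
python3 -m crank '[{"tx":-0.4,"ty":-1.5,"tz":0,"ax":0,"ay":0,"az":0},{"tx":-1,"ty":-3.8,"tz":0,"ax":0,"ay":0,"az":0},{"tx":-1,"ty":-3.8,"tz":0,"ax":0,"ay":0,"az":0},{"tx":-1,"ty":-3.8,"tz":0,"ax":0,"ay":0,"az":0},{"tx":-1,"ty":-3.8,"tz":0,"ax":0,"ay":0,"az":0},{"tx":-1,"ty":-3.8,"tz":0,"ax":0,"ay":0,"az":0},{"tx":-1,"ty":-3.8,"tz":0,"ax":0,"ay":0,"az":0},{"tx":-0.6,"ty":-2.5,"tz":0,"ax":0,"ay":0,"az":0},{"tx":-0.4,"ty":-1.2,"tz":0,"ax":0,"ay":0,"az":0},{"tx":0,"ty":0,"tz":0,"ax":0,"ay":0,"az":0}]'; python3 -c "
from h import *
plan(.6095,-.3379,.028,107.8)
s=manip.snapshot('side')
cv2.imwrite('pics/side5.png',s['image'][60:220,280:480,::-1].repeat(3,0).repeat(3,1))"
```

```text
clock: 24.78
position: [0.6098, -0.3378, 0.2663]
ee_rot: [[-0.952, -0.305, -0.0], [-0.305, 0.952, 0.0], [0.0, 0.0, -1.0]]
ft_force: [-0.2, -0.4, -2.8]
gripper_width: 0.0578
gripper_force: 25.0
t 24.77 pos [ 0.6098 -0.3378  0.2663] yaw 107.8 tilt [-0.0004  0.0003] q7 1.76 w 0.0578 F [-0.2 -0.4 -2.8]
opts [-72.2, 107.8] -> yaw 107.8 az -0.0 then txyz cm [0.03 0.   7.43]
```

View pics/side5.png

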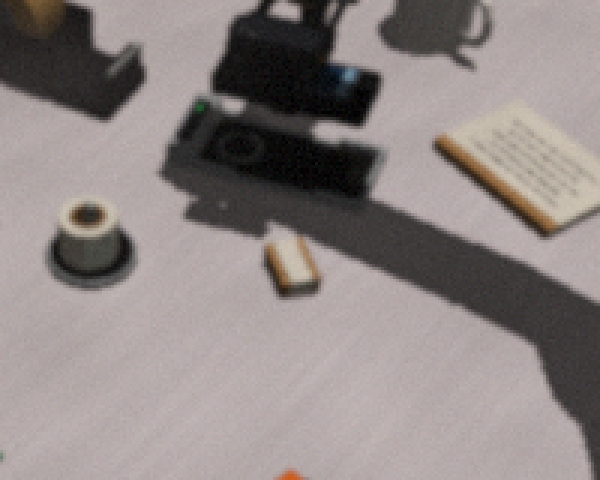

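The crop shows the terminal level over the dock, around (380,95) in the full image, with its screen end away from the lamp block. The narrow roll is seated at lower left. I'll lower gently.

```bash
python3 -m crank '[{"tx":0,"ty":0,"tz":1,"ax":0,"ay":0,"az":0},{"tx":0,"ty":0,"tz":1.5,"ax":0,"ay":0,"az":0},{"tx":0,"ty":0,"tz":1.5,"ax":0,"ay":0,"az":0},{"tx":0,"ty":0,"tz":1.5,"ax":0,"ay":0,"az":0},{"tx":0,"ty":0,"tz":0.8,"ax":0,"ay":0,"az":0},{"tx":0,"ty":0,"tz":0.5,"ax":0,"ay":0,"az":0},{"tx":0,"ty":0,"tz":0.4,"ax":0,"ay":0,"az":0},{"tx":0,"ty":0,"tz":0,"ax":0,"ay":0,"az":0}]'; python3 -c "
from h import *
plan(.6095,-.3379,.028,107.8)"
```

```text
clock: 25.82
position: [0.6098, -0.3372, 0.1948]
ee_rot: [[-0.952, -0.307, 0.0], [-0.307, 0.952, -0.0], [-0.0, -0.0, -1.0]]
ft_force: [-0.2, 0.6, -1.7]
gripper_width: 0.0579
gripper_force: 25.0
t 25.82 pos [ 0.6098 -0.3372  0.1948] yaw 107.9 tilt [ 0.0001 -0.0001] q7 1.71 w 0.0579 F [-0.2  0.6 -1.7]
opts [-72.2, 107.8] -> yaw 107.8 az 0.1 then txyz cm [ 0.05 -0.06  0.28]
```

```bash
python3 -m crank '[{"tx":0,"ty":0,"tz":0.2,"ax":0,"ay":0,"az":0},{"tx":0,"ty":0,"tz":0.1,"ax":0,"ay":0,"az":0},{"tx":0,"ty":0,"tz":0,"ax":0,"ay":0,"az":0}]' && python3 -m crank '[{"tx":0,"ty":0,"tz":0,"ax":0,"ay":0,"az":0},{"tx":0,"ty":0,"tz":0,"ax":0,"ay":0,"az":0},{"tx":0,"ty":0,"tz":0,"ax":0,"ay":0,"az":0},{"tx":0,"ty":0,"tz":-1,"ax":0,"ay":0,"az":0},{"tx":0,"ty":0,"tz":-2.5,"ax":0,"ay":0,"az":0},{"tx":0,"ty":0,"tz":-2.5,"ax":0,"ay":0,"az":0},{"tx":0,"ty":0,"tz":-2.5,"ax":0,"ay":0,"az":0},{"tx":0,"ty":0,"tz":-2,"ax":0,"ay":0,"az":0},{"tx":0,"ty":0,"tz":0,"ax":0,"ay":0,"az":0}]' 1; python3 -c "
from h import *
plan(.3852,.2873,.12,90)"
```

```text
clock: 26.2
position: [0.6098, -0.3372, 0.1921]
ee_rot: [[-0.952, -0.307, 0.0], [-0.307, 0.952, -0.0], [-0.0, -0.0, -1.0]]
ft_force: [-0.8, 0.8, 0.4]
gripper_width: 0.0578
gripper_force: 25.0
clock: 27.32
position: [0.6103, -0.3371, 0.2993]
ee_rot: [[-0.952, -0.306, 0.003], [-0.306, 0.952, -0.002], [-0.003, -0.003, -1.0]]
ft_force: [0.2, -0.5, -0.5]
gripper_width: 0.0873
gripper_force: 0.0
t 27.32 pos [ 0.6103 -0.3371  0.2993] yaw 107.8 tilt [ 0.0034 -0.0017] q7 1.78 w 0.0873 F [ 0.2 -0.5 -0.5]
opts [-90, 90] -> yaw 90 az 17.8 then txyz cm [22.51 62.44  1.53]
```

```bash
python3 -m crank '[{"tx":0,"ty":0,"tz":0,"ax":0,"ay":0,"az":8.9},{"tx":0,"ty":0,"tz":0,"ax":0,"ay":0,"az":8.9},{"tx":0.8,"ty":1.8,"tz":0,"ax":0,"ay":0,"az":0},{"tx":1.5,"ty":4.2,"tz":0,"ax":0,"ay":0,"az":0},{"tx":1.5,"ty":4.2,"tz":0,"ax":0,"ay":0,"az":0},{"tx":1.5,"ty":4.2,"tz":0,"ax":0,"ay":0,"az":0},{"tx":1.5,"ty":4.2,"tz":0,"ax":0,"ay":0,"az":0},{"tx":1.5,"ty":4.2,"tz":0,"ax":0,"ay":0,"az":0},{"tx":1.5,"ty":4.2,"tz":0,"ax":0,"ay":0,"az":0},{"tx":1.5,"ty":4.2,"tz":0,"ax":0,"ay":0,"az":0}]' 1 && python3 -m crank '[{"tx":1.5,"ty":4.2,"tz":0,"ax":0,"ay":0,"az":0},{"tx":1.5,"ty":4.2,"tz":0,"ax":0,"ay":0,"az":0},{"tx":1.5,"ty":4.2,"tz":0,"ax":0,"ay":0,"az":0},{"tx":1.5,"ty":4.2,"tz":0,"ax":0,"ay":0,"az":0},{"tx":1.5,"ty":4.2,"tz":0,"ax":0,"ay":0,"az":0},{"tx":1.5,"ty":4.2,"tz":0,"ax":0,"ay":0,"az":0},{"tx":1.5,"ty":4.2,"tz":0,"ax":0,"ay":0,"az":0},{"tx":0.7,"ty":1.8,"tz":0,"ax":0,"ay":0,"az":0},{"tx":0,"ty":0,"tz":0,"ax":0,"ay":0,"az":0},{"tx":0,"ty":0,"tz":0,"ax":0,"ay":0,"az":0}]'; python3 -c "
from h import *
plan(.385,.2873,.034,90)
s=manip.snapshot('top')
p,_=near(s,(.6095,-.3379),.12);q=p[(p[:,2]>.024)&(p[:,2]<.05)]
u=np.array([.952,.306]);q=q[(q[:,:2]-[.6955,-.3102])@u<-.0155];print('terminal',rect(q),np.percentile(q[:,2],[5,50,95]))
cv2.imwrite('pics/top6.png',s['image'][...,::-1])"
```

```text
clock: 28.58
position: [0.4954, -0.0243, 0.296]
ee_rot: [[-1.0, -0.001, -0.001], [-0.001, 1.0, 0.0], [0.001, 0.0, -1.0]]
ft_force: [-0.4, 0.6, 1.0]
gripper_width: 0.0872
gripper_force: 0.0
clock: 29.82
position: [0.3845, 0.2855, 0.2961]
ee_rot: [[-1.0, 0.0, -0.001], [0.0, 1.0, -0.002], [0.001, -0.002, -1.0]]
ft_force: [-0.3, -1.0, -0.3]
gripper_width: 0.087
gripper_force: 0.0
t 29.82 pos [0.3845 0.2855 0.2961] yaw 90.0 tilt [-0.0008 -0.0017] q7 0.3 w 0.087 F [-0.3 -1.  -0.3]
opts [-90, 90] -> yaw 90 az -0.0 then txyz cm [-0.05  0.18  9.81]
terminal [ 610.3 -337.2  140.2   59.    18.5] [0.02538772 0.0285618  0.03145841]
```

View pics/top6.png

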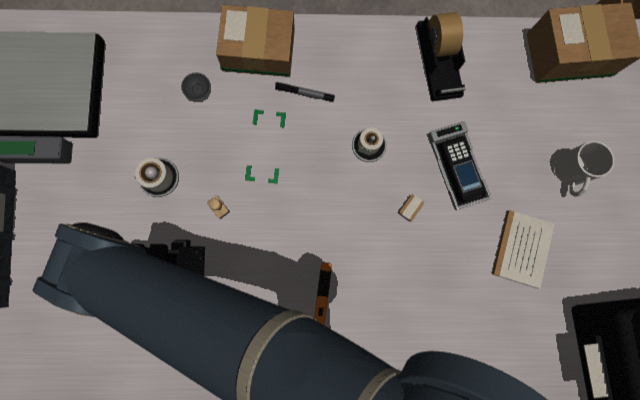

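The top view shows the terminal in the dock, keypad at the block (459,165) and measured in line, and both rolls on their spindles (157,175) and (370,143). The arm is over the stapler.

```bash
python3 -m crank '[{"tx":0,"ty":0.2,"tz":2,"ax":0,"ay":0,"az":0},{"tx":0,"ty":0,"tz":2.5,"ax":0,"ay":0,"az":0},{"tx":0,"ty":0,"tz":2.5,"ax":0,"ay":0,"az":0},{"tx":0,"ty":0,"tz":2,"ax":0,"ay":0,"az":0},{"tx":0,"ty":0,"tz":0.8,"ax":0,"ay":0,"az":0},{"tx":0,"ty":0,"tz":0,"ax":0,"ay":0,"az":0}]' 1 25 && python3 -m crank '[{"tx":0,"ty":0,"tz":0,"ax":0,"ay":0,"az":0},{"tx":0,"ty":0,"tz":0,"ax":0,"ay":0,"az":0},{"tx":0,"ty":0,"tz":0,"ax":0,"ay":0,"az":0},{"tx":0,"ty":0,"tz":0,"ax":0,"ay":0,"az":0},{"tx":0,"ty":0,"tz":0,"ax":0,"ay":0,"az":0},{"tx":0,"ty":0,"tz":0,"ax":0,"ay":0,"az":0},{"tx":0,"ty":0,"tz":0,"ax":0,"ay":0,"az":0},{"tx":0,"ty":0,"tz":0,"ax":0,"ay":0,"az":0}]' -1 25 && python3 -m crank '[{"tx":0,"ty":0,"tz":-1,"ax":0,"ay":0,"az":0},{"tx":0,"ty":0,"tz":-2,"ax":0,"ay":0,"az":0},{"tx":0,"ty":0,"tz":-2,"ax":0,"ay":0,"az":0},{"tx":0,"ty":0,"tz":-2,"ax":0,"ay":0,"az":0},{"tx":0,"ty":0,"tz":-1,"ax":0,"ay":0,"az":0},{"tx":0,"ty":0,"tz":0,"ax":0,"ay":0,"az":0}]'; python3 -c "
from h import *
plan(.666,.1094,.114,84.2)"
```

```text
clock: 30.62
position: [0.3845, 0.288, 0.1985]
ee_rot: [[-1.0, 0.0, -0.001], [0.0, 1.0, -0.001], [0.001, -0.001, -1.0]]
ft_force: [0.2, -0.3, 0.3]
gripper_width: 0.087
gripper_force: 0.0
clock: 31.62
position: [0.3841, 0.2885, 0.1987]
ee_rot: [[-1.0, -0.001, -0.0], [-0.001, 1.0, -0.0], [0.0, -0.0, -1.0]]
ft_force: [0.1, 0.2, 0.4]
gripper_width: 0.0231
gripper_force: 25.0
clock: 32.38
position: [0.3842, 0.2885, 0.2792]
ee_rot: [[-1.0, -0.001, 0.001], [-0.001, 1.0, 0.0], [-0.001, 0.0, -1.0]]
ft_force: [-0.0, 0.6, -3.0]
gripper_width: 0.0237
gripper_force: 25.0
t 32.38 pos [0.3842 0.2885 0.2792] yaw 90.0 tilt [0.0011 0.0003] q7 0.27 w 0.0237 F [-0.   0.6 -3. ]
opts [-95.8, 84.2] -> yaw 84.2 az 5.8 then txyz cm [-29.84 -14.97   0.12]
```

```bash
python3 -m crank '[{"tx":0,"ty":0,"tz":0,"ax":0,"ay":0,"az":5.8},{"tx":-1.9,"ty":-1,"tz":0,"ax":0,"ay":0,"az":0},{"tx":-4,"ty":-2,"tz":0,"ax":0,"ay":0,"az":0},{"tx":-4,"ty":-2,"tz":0,"ax":0,"ay":0,"az":0},{"tx":-4,"ty":-2,"tz":0,"ax":0,"ay":0,"az":0},{"tx":-4,"ty":-2,"tz":0,"ax":0,"ay":0,"az":0},{"tx":-4,"ty":-2,"tz":0,"ax":0,"ay":0,"az":0},{"tx":-4,"ty":-2,"tz":0,"ax":0,"ay":0,"az":0},{"tx":-2.5,"ty":-1.3,"tz":0,"ax":0,"ay":0,"az":0},{"tx":-1.4,"ty":-0.7,"tz":0,"ax":0,"ay":0,"az":0}]' && python3 -m crank '[{"tx":0,"ty":0,"tz":0,"ax":0,"ay":0,"az":0},{"tx":0,"ty":0,"tz":0,"ax":0,"ay":0,"az":0}]'; python3 -c "
from h import *
plan(.666,.1094,.036,84.2)
s=manip.snapshot('side');cv2.imwrite('pics/side7.png',s['image'][60:300,130:430,::-1].repeat(2,0).repeat(2,1))"
```

```text
clock: 33.62
position: [0.6665, 0.1079, 0.277]
ee_rot: [[-0.995, 0.102, -0.002], [0.102, 0.995, -0.001], [0.002, -0.001, -1.0]]
ft_force: [-0.4, 0.6, -2.8]
gripper_width: 0.024
gripper_force: 25.0
clock: 33.88
position: [0.6644, 0.111, 0.2785]
ee_rot: [[-0.995, 0.098, -0.001], [0.098, 0.995, 0.0], [0.001, 0.0, -1.0]]
ft_force: [0.5, -0.0, -2.0]
gripper_width: 0.0236
gripper_force: 25.0
t 33.88 pos [0.6644 0.111  0.2785] yaw 84.4 tilt [-0.0014  0.0005] q7 0.73 w 0.0236 F [ 0.5 -0.  -2. ]
opts [-95.8, 84.2] -> yaw 84.2 az 0.2 then txyz cm [-0.18 -0.14  7.85]
```

View pics/side7.png

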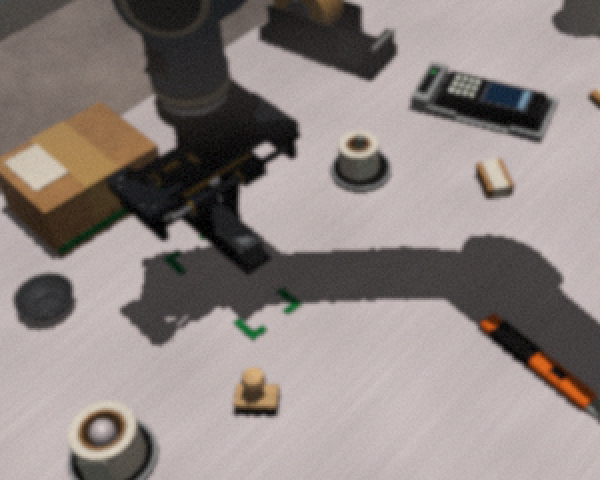

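The crop shows the stapler held lengthwise over the green marks (around (250,180) in the full image). The rolls and the terminal are in place.

```bash
python3 -m crank '[{"tx":-0.1,"ty":-0.1,"tz":1,"ax":0,"ay":0,"az":0},{"tx":0,"ty":0,"tz":2,"ax":0,"ay":0,"az":0},{"tx":0,"ty":0,"tz":2,"ax":0,"ay":0,"az":0},{"tx":0,"ty":0,"tz":1.4,"ax":0,"ay":0,"az":0},{"tx":0,"ty":0,"tz":0.8,"ax":0,"ay":0,"az":0},{"tx":0,"ty":0,"tz":0.3,"ax":0,"ay":0,"az":0},{"tx":0,"ty":0,"tz":0.2,"ax":0,"ay":0,"az":0},{"tx":0,"ty":0,"tz":0,"ax":0,"ay":0,"az":0}]'; python3 -c "
from h import *
plan(.666,.1094,.0347,84.2)"
```

```text
clock: 34.92
position: [0.6667, 0.1085, 0.2022]
ee_rot: [[-0.995, 0.1, 0.001], [0.1, 0.995, 0.0], [-0.001, 0.0, -1.0]]
ft_force: [0.3, 0.1, -2.0]
gripper_width: 0.0234
gripper_force: 25.0
t 34.92 pos [0.6667 0.1085 0.2022] yaw 84.2 tilt [0.0008 0.    ] q7 0.68 w 0.0234 F [ 0.3  0.1 -2. ]
opts [-95.8, 84.2] -> yaw 84.2 az 0.0 then txyz cm [0.08 0.09 0.35]
```

```bash
python3 -m crank '[{"tx":0,"ty":0,"tz":0.2,"ax":0,"ay":0,"az":0},{"tx":0,"ty":0,"tz":0.15,"ax":0,"ay":0,"az":0},{"tx":0,"ty":0,"tz":0,"ax":0,"ay":0,"az":0}]' && python3 -m crank '[{"tx":0,"ty":0,"tz":0,"ax":0,"ay":0,"az":0},{"tx":0,"ty":0,"tz":0,"ax":0,"ay":0,"az":0},{"tx":0,"ty":0,"tz":0,"ax":0,"ay":0,"az":0},{"tx":0,"ty":0,"tz":0,"ax":0,"ay":0,"az":0},{"tx":0,"ty":0,"tz":-1,"ax":0,"ay":0,"az":0},{"tx":0,"ty":0,"tz":-2.5,"ax":0,"ay":0,"az":0},{"tx":0,"ty":0,"tz":-2.5,"ax":0,"ay":0,"az":0},{"tx":0,"ty":0,"tz":-2.5,"ax":0,"ay":0,"az":0},{"tx":0,"ty":0,"tz":-2.5,"ax":0,"ay":0,"az":0}]' 1 && python3 -m crank '[{"tx":2,"ty":0,"tz":0,"ax":0,"ay":0,"az":0},{"tx":4,"ty":0,"tz":0,"ax":0,"ay":0,"az":0},{"tx":4,"ty":0,"tz":0,"ax":0,"ay":0,"az":0},{"tx":4,"ty":0,"tz":0,"ax":0,"ay":0,"az":0},{"tx":4,"ty":0,"tz":0,"ax":0,"ay":0,"az":0},{"tx":2,"ty":0,"tz":0,"ax":0,"ay":0,"az":0},{"tx":0,"ty":0,"tz":0,"ax":0,"ay":0,"az":0}]'; python3 -c "
from h import *
for c in ('top','side'):
    s=manip.snapshot(c)
    for n,xy in (('stapler',(.666,.109)),('terminal',(.61,-.337)),('wide_core_roll',(.588,.347)),('narrow_core_roll',(.667,-.127))):
        for d in manip.masks_of(c,n):
            p=cloud(s)[d['region']];p=p[~np.isnan(p[:,0])]
            if len(p)<50 or np.hypot(*(np.median(p[:,:2],0)-xy))>.06: continue
            zt=np.percentile(p[:,2],98);q=p[p[:,2]>zt-.009];print(c,n,round(zt,3),rect(q),circ(q));break
    cv2.imwrite(f'pics/{c}8.png',s['image'][...,::-1])"
```

```text
clock: 35.3
position: [0.6666, 0.1084, 0.1988]
ee_rot: [[-0.995, 0.1, 0.0], [0.1, 0.995, -0.0], [-0.0, -0.0, -1.0]]
ft_force: [-0.7, -0.3, 1.8]
gripper_width: 0.0235
gripper_force: 25.0
clock: 36.42
position: [0.6665, 0.1085, 0.3108]
ee_rot: [[-0.995, 0.1, 0.001], [0.1, 0.995, 0.0], [-0.001, 0.0, -1.0]]
ft_force: [-0.2, 0.8, 0.2]
gripper_width: 0.0872
gripper_force: 0.0
clock: 37.3
position: [0.4666, 0.1288, 0.3092]
ee_rot: [[-0.995, 0.098, 0.001], [0.098, 0.995, -0.002], [-0.001, -0.002, -1.0]]
ft_force: [0.4, 0.1, 0.3]
gripper_width: 0.0875
gripper_force: 0.0
top stapler 0.046 [666.5 107.1 120.6  24.8  -5.1] [666.1 105.2  60.6]
top terminal 0.032 [ 609.6 -336.4  139.7   57.1   17.7] [ 609.7 -337.2   72.9]
top wide_core_roll 0.059 [587.8 346.7  65.2  64.2  62.2] [587.5 347.2  34. ]
top narrow_core_roll 0.05 [ 670.5 -127.6   51.8   49.2   -1.7] [ 670.6 -124.7   28.3]
side stapler 0.048 [611.3 145.4 241.1  40.2 -26.4] [616.7 156.4 120.8]
side terminal 0.034 [ 607.5 -336.6  139.5   63.3   17.7] [ 607.4 -337.8   72.6]
side wide_core_roll 0.061 [587.7 347.4  66.5  64.5 -16.9] [587.8 349.6  35. ]
```

View pics/top8.png

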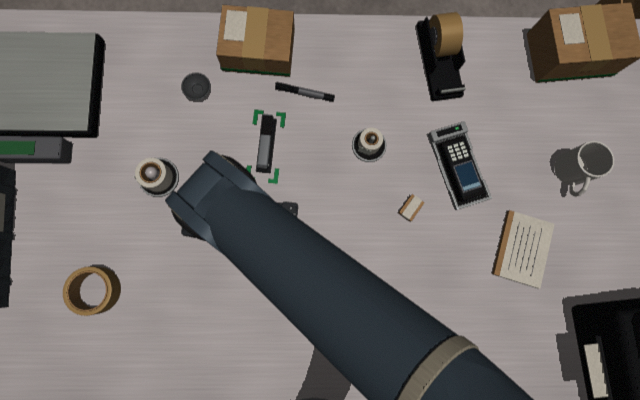

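View pics/side8.png

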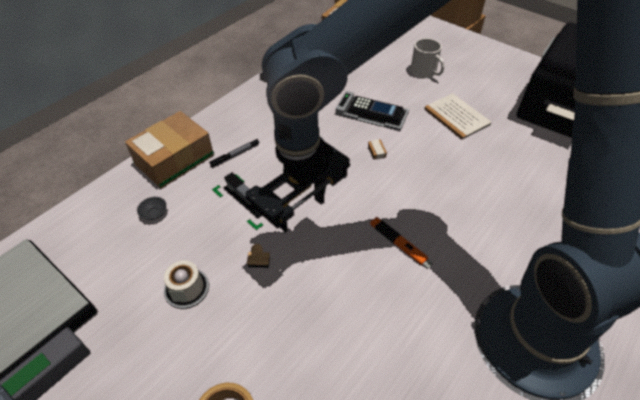

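The top view shows the stapler between the marks (265,147), the terminal in the dock (459,165), and both rolls seated at (157,175) and (370,143). The side view agrees, and the gripper is open and clear, so I'm handing in.

```bash
python3 -c "
from cell import manip
print(manip.finish_job())"
```

```text
the job is handed in; nothing more can be done
None
```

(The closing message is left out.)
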